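Start a large coffee

ROBOT

A 6-joint arm with a two-finger parallel gripper is mounted at the origin on a cart in front of the work surface, level with it; the furniture and walls round the work are solid. World frame = base frame: x ahead of the robot, y to its left, z up, the work surface at z = 0. Lengths are in mm, angles in rad, forces in N, time in s.
With the tool pointing down it reaches from about 350 to 975 mm from the base axis. Payload 17.4 kg.
Tool frame: the origin (TCP) lies midway between the tips of the shut fingers; the grasp point (between the pads) lies 19 mm behind it (robot.grip_point_offset is the distance from the TCP to the grasp point, in mm); z points along the fingers, y is the line along which they close (so a half turn about z gives the same grasp; the last joint's range is limited). The gripper opens to 85 mm and grips with 20 to 120 N. Pads are 22 mm wide; open, the fingers measure 114 mm over their backs; the gripper's body (76 mm by 85 mm) begins 54 mm behind the grasp point. The pads swing forward as they close: fully open they stand 13 mm farther back than shut.
Start: joints at [1.089, 0.116, 1.442, -0, 1.584, -0.038], TCP at [289.836, 609.613, 231.303] pointing down, gripper open.
Joint ranges: [-2.83, 2.83], [-0.83, 2.19], [0.07, 2.5], [-1.14, 4.28], [0.01, 3], [-2.97, 2.97]. Speed limits (rad/s): [1.89, 1.89, 2.22, 3.14, 3.14, 3.14].

INTERFACE

Orientations are given as a rotation vector (axis times angle).
In Python, from plant import robot gives the robot as it stands.
- The arm moves only by the tool inch_along, called after "Request:" as name(argument=value, ...) on one line, values as JSON. Schema: {"type":"object","properties":{"segments":{"type":"array","items":{"type":"array","items":{"type":"array","items":{"type":"number"},"minItems":4,"maxItems":4},"minItems":1,"maxItems":20},"minItems":1,"maxItems":1},"jaw":{"type":"number"},"force":{"type":"number"},"only":{"type":"string"},"quiet":{"type":"boolean"},"lines":{"type":"string"}},"required":["segments"],"additionalProperties":false}. segments is a list that holds a single list of rows (three levels of brackets), with 1 to 20 rows, each of 4 numbers: dx, dy, dz in fractions of the full range, 1 being 300 mm, then a turn about the tool's z in parts of the range, where 1.0 means pi rad; each row shifts and turns the commanded pose from where the row before left it, along the tool's axes as they then stand; what a row does not reach is not made up. A row lasts 1/8 s, in which the tool goes at most 62.5 mm and 0.188 rad, less where a joint would pass 70% of its speed; a pose out of reach is approached as far as the arm can. jaw is the finger opening in mm, set as the call begins (left out keeps the last). The fingers move at their own pace and stop on an object; force is the grip in N (left out, the last holds). Time passes only in rows, so rows that do not move let the fingers close. The tool returns the time, the measured TCP pose, the force, the opening and the grip force at its end. only (a regular expression) keeps the lines of the reply that match it, lines (a string "A,B") keeps lines A to B, and quiet returns only ok. A shift or turn number past 1, either way, is cut back to 1. Input that does not fit is refused with a message, and nothing moves.
- robot.observe(): the state, without advancing time (a new reading comes with each control period).
- robot.read_camera(name): name is "scene" or "top" or "wrist"; returns the picture (384x512x3 uint8, red, green, blue); there is no depth.
- robot.camera_params(name): a dict with "fx", "fy", "cx", "cy" (pixels), "rvec" (rotation vector, rad) and "tvec" (3), from world to camera coordinates, as OpenCV has them; the wrist camera has in their place "hand_eye" (4x4, takes a point from camera to tool coordinates, whose origin is the TCP and whose axes are the flange's). Camera axes: x right, y down, z forward; pixel columns grow to the right and rows downward; lengths in mm; the calibration is good to about 2 mm. A picture is of the moment at which its call begins: read the wrist's pose just before it. camera_params takes no time and is no camera call.
- robot.finish_job(): hands the job in; it is judged then, once.
The state is a dict: "t": time; "qpos": joint angles; "qvel": joint speeds; "effort": joint torques, N m; "ee_pos": TCP position; "ee_rot": TCP orientation; "wrist_force": force on the tool from outside, world axes, zero at the start; "torque": the same for the moment, N m; "opening": finger opening in mm; "gripper_force": force on a finger pad.
Only numpy, scipy, OpenCV 4.12 (cv2) and the standard library are available. Lean on these libraries where they do the work, as an engineer would, in place of code of your own. Each camera call takes 0.05 s, during which the arm holds its last target. There are 200 camera calls.

TASK

Start a large coffee on the coffee machine: with the fingertips press first the round key, then the long bar key, then the triangular key, each fully down, where it stays by itself. Do not press the square key, and leave the mug, the cups and everything else standing where they are; nothing is to be picked up. Finish with the hand clear of the machine.

Things in the scene. Friction and masses are not known exactly. Their poses are not given: they have to be found in the camera images.
- coffee_machine: coffee machine, fixed: black head on a grey column, 275 mm deep, 284 mm wide, flat top 190 mm up; origin at the centre of its underside, x to its back, y to the left seen from its front. Four steel keys stand in a row across its top, 82 mm in front of the origin, 62 mm apart, in any order; behind them a cup-warming plate with an 18 mm high rail, below them a drip tray and outlet
- round_top (a point): centre of the flat top face of the round key, a disc 38 mm across; it moves with the key; z up, x toward the back of the machine. While up, the face is 206 mm above the worktop and 12 mm above its 66 x 54 mm black surround
- round_key (a joint): travel of the round key in m: 0 up, 0.007 fully down (straight down). It slides at about 3 N, stops firmly at the end and stays where it is left; it cannot be brought up again from above
- bar_top (a point): centre of the flat top face of the long bar key, 54 mm front to back and 16 mm wide; it moves with the key; z up, x toward the back of the machine. While up, the face is 206 mm above the worktop and 12 mm above its 66 x 54 mm black surround
- bar_key (a joint): travel of the bar key in m: 0 up, 0.007 fully down (straight down). It slides at about 3 N, stops firmly at the end and stays where it is left; it cannot be brought up again from above
- triangle_top (a point): centre of the flat top face of the triangular key with equal sides of 43 mm, pointing to the back; it moves with the key; z up, x toward the back of the machine. While up, the face is 206 mm above the worktop and 12 mm above its 66 x 54 mm black surround
- triangle_key (a joint): travel of the triangle key in m: 0 up, 0.007 fully down (straight down). It slides at about 3 N, stops firmly at the end and stays where it is left; it cannot be brought up again from above
- square_top (a point): centre of the flat top face of the square key, 34 x 34 mm, which is not to be pressed; it moves with the key; z up, x toward the back of the machine. While up, the face is 206 mm above the worktop and 12 mm above its 66 x 54 mm black surround
- square_key (a joint): travel of the square key in m: 0 up, 0.007 fully down (straight down). It slides at about 3 N, stops firmly at the end and stays where it is left; it cannot be brought up again from above
- mug: dark mug with a handle, 92 x 121 x 94 mm, loose on the drip tray under the outlet; origin at the centre of its underside
- cup_a: white espresso cup, 60 mm across, 52 mm high, loose on the cup-warming plate, 135 mm or more behind the row of keys; origin at the centre of its underside
- cup_b: the other white espresso cup, of the same size, beside the first
- teaspoon: steel teaspoon 130 mm long, loose on the worktop; origin at the centre of its underside
- tin: low round tin, 86 mm across, 40 mm high, loose on the worktop; origin at the centre of its underside
- spice_jar: spice jar, 44 mm across, 106 mm high, loose on the draining board; origin at the centre of its underside

How it is judged (in metres and radians):
On the way, in this order (a step that is already met when the one before it is completed fails the run):
1. the round key is fully down (value of joint round_key above 0.0055 m and value of joint each of bar_key, triangle_key, square_key below 0.002 m), for 0.1 s.
2. the bar key is fully down (value of joint bar_key above 0.0055 m and value of joint each of triangle_key, square_key below 0.002 m), for 0.1 s.
3. the triangle key is fully down (value of joint triangle_key above 0.0055 m and value of joint square_key below 0.002 m), for 0.1 s.
At the end, for the whole second after the job is handed in: The round, long bar and triangular keys are all down (at least 5.5 of their 7 mm), the square key is up (less than 2 mm down), and the mug, both cups, teaspoon, tin and spice jar are at rest within 20 mm of where they began (all of step 3 and value of joint each of round_key, bar_key above 0.0055 m and distance of each of mug, cup_a, cup_b, teaspoon, tin, spice_jar from where it was at the start of the episode below 0.02 m and linear speed of each of mug, cup_a, cup_b, teaspoon, tin, spice_jar below 0.02 m/s); the robot touches nothing.
It fails at once if the long bar key goes down (over 2 mm) while the round key is not fully down (value of joint bar_key above 0.002 m and value of joint round_key below 0.0055 m).
It fails at once if the triangular key goes down (over 2 mm) while the long bar key is not fully down (value of joint triangle_key above 0.002 m and value of joint bar_key below 0.0055 m).
It fails at once if the square key goes down (over 2 mm) (value of joint square_key above 0.002 m).
It fails at once if the mug, a cup, the teaspoon, the tin or the spice jar is moved or lifted by more than 20 mm (distance of any of mug, cup_a, cup_b, teaspoon, tin, spice_jar from where it was at the start of the episode above 0.02 m).
It also fails if it takes over 37 s, if anything falls off the work surface, if the arm or the gripper's body presses on something with over 40 N, if the wrist force passes 120 N, or if a joint passes its speed limit or range.

## Working session

There is one attempt and no reset: what is moved stays moved. The work goes in short steps, Python scripts to look and compute and a tool call to move; the robot and the scene stay as the last step left them, time stands still between calls to the robot, and variables do not carry over. Pictures are saved under pics/ and viewed, at most 10 in all, crops included, and the job is handed in when it is done.

```bash
ls; mkdir -p pics
```

Run:
```python
from plant import robot
import cv2,numpy as np
ims=[]
for n in("scene","top","wrist"):
    p=robot.camera_params(n);print(n,p)
    im=robot.read_camera(n);cv2.imwrite(f"pics/{n}0.png",im[...,::-1])
s=robot.observe();print(s['t'],s['ee_pos'],s['ee_rot'],s['opening'])
```

```text
pics
plant.py
scene {'fx': 439.51694077168264, 'fy': 439.51694077168264, 'cx': 251.3435365038735, 'cy': 188.18399448341214, 'rvec': array([ 2.22999615, -1.05213961,  0.4054947 ]), 'tvec': array([-271.80617771,  424.79668913, 1330.99953571])}
top {'fx': 491.47472628390284, 'fy': 491.47472628390284, 'cx': 261.70926836957625, 'cy': 193.11229044674909, 'rvec': array([ 1.88763554, -1.99085435,  0.51440251]), 'tvec': array([ 128.24322854,  500.40752907, 1804.73682376])}
wrist {'fx': 280.6337311114112, 'fy': 280.6337311114112, 'cx': 258.7624456166804, 'cy': 190.93904249505542, 'hand_eye': array([[ 5.98800281e-04, -9.46880449e-01, -3.21585224e-01,
         8.43243473e+01],
       [ 9.99999807e-01,  5.14677279e-04,  3.46602717e-04,
         6.30516986e-01],
       [-1.62678729e-04, -3.21585370e-01,  9.46880575e-01,
        -1.42841980e+02],
       [ 0.00000000e+00,  0.00000000e+00,  0.00000000e+00,
         1.00000000e+00]])}
0.15 [289.80069127 609.47801777 230.76804833] [-6.91398369e-01 -3.06435339e+00  1.24659088e-03] 84.81836847232569
```

View pics/scene0.png

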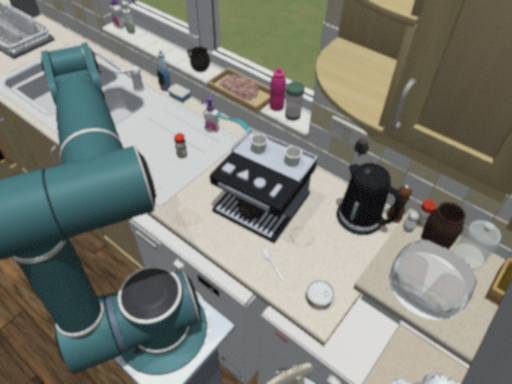

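View pics/top0.png

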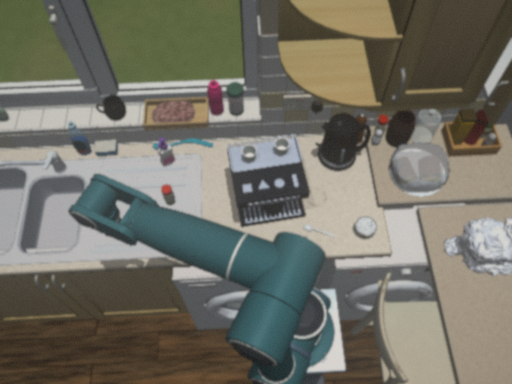

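The scene view shows the machine centred at about (265,180), with keys near (240,170), (257,183) and (275,190). The top view shows four keys at about (249,188) to (293,181), with the cups behind at (249,153) and (281,146). Next I'll measure the keys and view enlarged crops.

Create h.py:
```python
import cv2,numpy as np
from plant import robot
from scipy.spatial.transform import Rotation as R
def ray(n,u,v,s=None):
    p=robot.camera_params(n);d=np.array([(u-p['cx'])/p['fx'],(v-p['cy'])/p['fy'],1])
    if n=="wrist":
        T=R.from_rotvec(s['ee_rot']).as_matrix();H=p['hand_eye']
        return T@H[:3,3]+s['ee_pos'],T@H[:3,:3]@d
    M=R.from_rotvec(p['rvec']).as_matrix();return -M.T@p['tvec'],M.T@d
def onz(o,d,z): return o+d*(z-o[2])/d[2]
def meet(a,b):
    t=np.linalg.lstsq(np.c_[a[1],-b[1]],b[0]-a[0],rcond=None)[0]
    P,Q=a[0]+t[0]*a[1],b[0]+t[1]*b[1];return (P+Q)/2,np.linalg.norm(P-Q)
def blobs(im,x0,y0,x1,y1,th,lo,hi):
    g=cv2.cvtColor(im,cv2.COLOR_RGB2GRAY)[y0:y1,x0:x1]
    n,l,st,c=cv2.connectedComponentsWithStats((g>th).astype(np.uint8))
    return [(*(c[i]+[x0,y0]),st[i,4],st[i,2],st[i,3]) for i in range(1,n) if lo<=st[i,4]<=hi]
```

Run:
```python
from h import *
t=cv2.imread("pics/top0.png")[...,::-1];s=cv2.imread("pics/scene0.png")[...,::-1]
a=sorted(blobs(t,238,174,302,196,110,15,200));b=sorted(blobs(s,220,160,290,203,110,15,200))
print(np.round(a,1));print(np.round(b,1))
if len(a)==len(b):
    for p,q in zip(a,b): print(*meet(ray("top",*p[:2]),ray("scene",*q[:2])), onz(*ray("top",*p[:2]),206))
c=lambda i,x,y,w,h,k:cv2.resize(i[y:y+h,x:x+w,::-1],None,fx=k,fy=k,interpolation=cv2.INTER_CUBIC)
cv2.imwrite("pics/c1.png",np.hstack([c(t,220,130,95,95,4),c(s,205,125,100,95,4)]))
```

```text
[[246.7 187.8  83.   11.   10. ]
 [263.  184.9  62.   10.    9. ]
 [278.9 182.6  78.   11.   10. ]
 [294.8 180.   63.    7.   13. ]]
[[221.2 192.   30.    5.   10. ]
 [228.2 167.5  96.   13.   10. ]
 [240.2 193.5  62.   33.   17. ]
 [243.4 174.5  84.   12.   10. ]
 [259.5 182.  103.   12.   11. ]
 [275.5 189.9  87.   12.   13. ]]
```

View pics/c1.png

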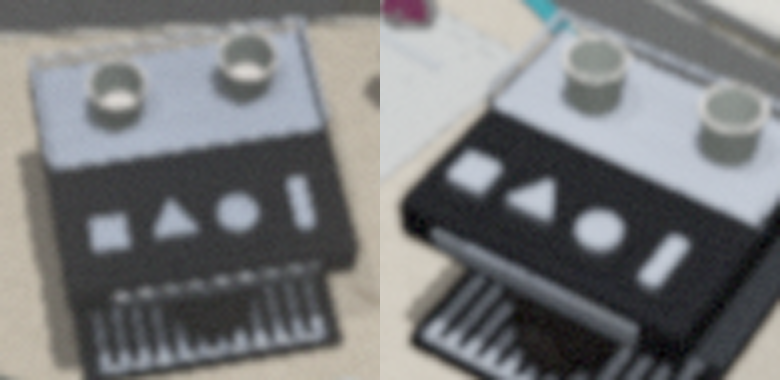

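Crop: left to right the keys are square, triangle, round, bar. The cups are behind on the plate.

Run:
```python
from h import *
K="square triangle round bar".split()
a=[(246.7,187.8),(263,184.9),(278.9,182.6),(294.8,180)];b=[(228.2,167.5),(243.4,174.5),(259.5,182),(275.5,189.9)]
s=robot.observe();T=R.from_rotvec(s['ee_rot']).as_matrix();print(T.round(3))
P=[]
for k,p,q in zip(K,a,b):
    X,e=meet(ray("top",*p),ray("scene",*q));P.append(X);print(k,X.round(1),e.round(1),"top",onz(*ray("top",*p),206).round(1),"scene",onz(*ray("scene",*q),206).round(1),"tool d",(T.T@(X-s['ee_pos'])).round(1),"reach",np.hypot(*X[:2]).round())
print([np.linalg.norm(P[i+1]-P[i]).round(1) for i in range(3)])
```

```text
[[-0.903  0.429 -0.   ]
 [ 0.429  0.903 -0.001]
 [ 0.    -0.001 -1.   ]]
square [494.9 158.8 200. ] 1.8 top [490.4 158.9 206. ] scene [491.8 155.1 206. ] tool d [-378.7 -318.9   31. ] reach 520.0
triangle [502.   96.5 202.7] 0.5 top [499.7  96.7 206. ] scene [499.9  94.5 206. ] tool d [-411.9 -372.1   28.4] reach 511.0
round [511.   35.1 200.2] 1.9 top [506.6  35.7 206. ] scene [508.  32. 206.] tool d [-446.4 -423.7   30.9] reach 512.0
bar [518.7 -26.4 199.6] 0.3 top [514.7 -25.7 206. ] scene [514.3 -29.5 206. ] tool d [-479.7 -476.    31.5] reach 519.0
[np.float64(62.8), np.float64(62.1), np.float64(62.0)]
```

The manual's scale: shifts go in shares of 300 mm and turns go in shares of pi rad. Converting my numbers, -32 mm / 300 = -0.1067, -31 mm / 300 = -0.1033.

Request:
inch_along(segments=[[[0, 0, -0.1, 0], [0, 0, -0.1, 0], [-0.1067, -0.1, 0, 0], [-0.1067, -0.1, 0, 0], [-0.1067, -0.1, 0, 0], [-0.1067, -0.1, 0, 0], [-0.1067, -0.1, 0, 0], [-0.1067, -0.1, 0, 0], [-0.1067, -0.1, 0, 0], [-0.1067, -0.1033, 0, 0], [-0.1067, -0.1033, 0, 0], [-0.1033, -0.1033, 0, 0], [-0.1033, -0.1033, 0, 0], [-0.1033, -0.1033, 0, 0], [-0.1033, -0.1033, 0, 0], [-0.1033, -0.1033, 0, 0]]], jaw=0)

```text
t: 2.15
ee_pos: [506.8, 32.3, 291.2]
ee_rot: [-0.691, -3.065, -0.0]
wrist_force: [0.9, 0.3, 0.3]
opening: 0.1
gripper_force: 0.0
```

Request:
inch_along(segments=[[[0, 0, 0, -0.0446], [0, 0, 0, -0.0446], [0, 0, 0, -0.0446], [0, 0, 0, -0.0477], [0, 0, 0, 0], [0, 0, 0, 0], [0, 0, 0, 0]]])

```text
t: 3.02
ee_pos: [506.6, 33.8, 291.3]
ee_rot: [0.195, -3.136, 0.0]
wrist_force: [0.6, -0.1, 0.2]
opening: -0.1
gripper_force: 0.0
```

Run:
```python
from h import *
s=robot.observe();im=robot.read_camera("wrist");cv2.imwrite("pics/w1.png",im[...,::-1]);np.save("s1.npy",np.r_[s['ee_pos'],s['ee_rot']])
print(s['t'],s['ee_pos'],R.from_rotvec(s['ee_rot']).as_matrix().round(3),s['wrist_force'])
```

```text
3.025 [506.55694608  33.78417651 291.28110811] [[-0.992 -0.124 -0.   ]
 [-0.124  0.992 -0.   ]
 [ 0.    -0.    -1.   ]] [ 0.57956979 -0.06696455  0.24415611]
```

View pics/w1.png

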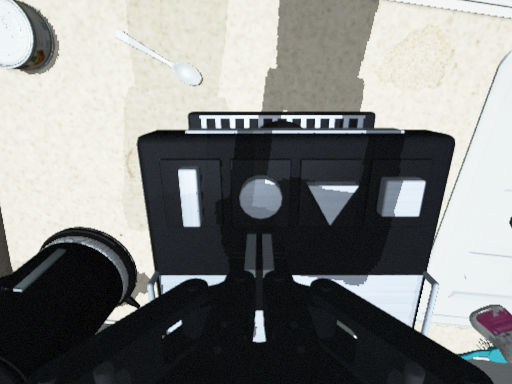

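The wrist view is upside down relative to the robot: bar at (189,197), round at (261,198), triangle at (333,200), square at (402,197). The shut fingertips are at about (260,240).

Run:
```python
from h import *
v=np.load("s1.npy");s=dict(ee_pos=v[:3],ee_rot=v[3:])
im=cv2.imread("pics/w1.png")[...,::-1]
B=sorted(blobs(im,160,160,440,230,75,200,4000));print(np.round(B,1))
P=[onz(*ray("wrist",*b[:2],s),206) for b in B]
t=[(294.8,180),(278.9,182.6),(263,184.9),(246.7,187.8)]
for b,p,q in zip(B,P,t): print(p.round(1),"wrist+top",*[np.round(x,1) for x in meet(ray("wrist",*b[:2],s),ray("top",*q))])
```

```text
[[ 189.2  196.5 1117.    23.    60. ]
 [ 260.4  198.  1344.    43.    40. ]
 [ 331.9  198.  1089.    51.    42. ]
 [ 403.2  197.5 1481.    45.    39. ]]
[512.7 -24.7 206. ] wrist+top [511.4 -24.4 210.7] 1.8
[506.4  36.6 206. ] wrist+top [505.4  36.2 208.4] 0.7
[498.7  98.  206. ] wrist+top [497.5  96.8 209.9] 0.0
[490.6 159.2 206. ] wrist+top [490.4 159.  206.3] 0.2
```

Converted, 25 mm / 300 = 0.0833, 2.4 mm / 300 = 0.008.

Request:
inch_along(segments=[[[0, 0.008, 0.0667, 0], [0, 0, 0.0833, 0], [0, 0, 0.0733, 0], [0, 0, 0.04, 0], [0, 0, 0, 0]]])

```text
t: 3.7
ee_pos: [506.0, 36.2, 211.4]
ee_rot: [0.198, -3.134, -0.0]
wrist_force: [-0.1, 0.1, 0.4]
opening: -0.1
gripper_force: 0.0
```

Request:
inch_along(segments=[[[0, 0, 0.01, 0], [0, 0, 0.01, 0], [0, 0, 0.01, 0], [0, 0, 0, 0]]])

```text
t: 4.2
ee_pos: [506.3, 36.2, 203.3]
ee_rot: [-0.198, 3.135, -0.0]
wrist_force: [0.0, -0.8, 0.1]
opening: -0.1
gripper_force: 0.0
```

Converted, 1.5 mm / 300 = 0.005, 1 mm / 300 = 0.0033.

Request:
inch_along(segments=[[[0, 0, 0.005, 0], [0, 0, 0.005, 0], [0, 0, 0.0033, 0], [0, 0, 0, 0]]])

```text
t: 4.7
ee_pos: [506.3, 36.1, 199.2]
ee_rot: [0.198, -3.135, -0.0]
wrist_force: [0.2, 0.7, 1.6]
opening: -0.2
gripper_force: 0.5
```

Request:
inch_along(segments=[[[0, 0, 0.0033, 0], [0, 0, 0, 0]]])

```text
t: 4.95
ee_pos: [506.3, 36.1, 199.0]
ee_rot: [-0.198, 3.135, -0.0]
wrist_force: [-2.4, 0.3, 7.8]
opening: -0.1
gripper_force: 4.0
```

Converted, 1 mm / 300 = 0.0033.

Request:
inch_along(segments=[[[0, 0, 0.0033, 0], [0, 0, 0.0033, 0], [0, 0, 0, 0]]])

```text
t: 5.32
ee_pos: [506.4, 36.2, 198.8]
ee_rot: [-0.198, 3.133, -0.0]
wrist_force: [-10.0, -0.9, 24.0]
opening: -0.1
gripper_force: 12.0
```

Request:
inch_along(segments=[[[0, 0, -0.05, 0], [0, 0, -0.0833, 0], [0, 0, -0.1667, 0], [0, 0, -0.0333, 0], [0, 0, 0, 0], [0, 0, 0, 0]]])

```text
t: 6.08
ee_pos: [506.0, 36.2, 294.9]
ee_rot: [0.198, -3.133, -0.0]
wrist_force: [0.8, -0.2, 0.2]
opening: 0.0
gripper_force: 0.0
```

Run:
```python
from h import *
s=robot.observe();im=robot.read_camera("wrist");cv2.imwrite("pics/w2.png",im[...,::-1])
B=sorted(blobs(im,100,120,480,232,75,200,4000));print(np.round(B,1));print(s['ee_pos'])
for b in B:
  for z in(206,199): print(z,onz(*ray("wrist",*b[:2],s),z).round(1))
```

```text
[[ 187.3  195.8 1087.    23.    60. ]
 [ 257.6  194.5 1237.    42.    39. ]
 [ 328.2  197.1 1061.    50.    41. ]
 [ 398.4  196.9 1432.    44.    39. ]]
[506.01133151  36.16668948 294.85711242]
206 [513.  -24.7 206. ]
199 [515.8 -26.2 199. ]
206 [504.1  36.4 206. ]
199 [506.5  36.6 199. ]
206 [498.7  98.2 206. ]
199 [501.  100.4 199. ]
206 [490.7 159.3 206. ]
199 [492.7 163.3 199. ]
```

View pics/w2.png

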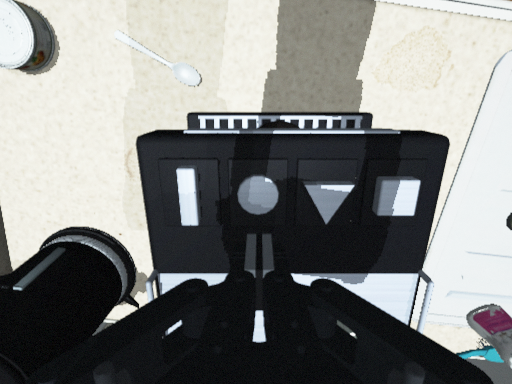

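The picture shows the round key at (258,195), shifted as it should be for a face at 199 mm, so it is down. The other three are still at 206 mm. Next, the bar.

Converted, -31 mm / 300 = -0.1033, -30.6 mm / 300 = -0.102.

Request:
inch_along(segments=[[[0.0027, -0.1033, 0, 0], [0, -0.102, 0, 0], [0, 0, 0, 0], [0, 0, 0.1, 0], [0, 0, 0.1, 0], [0, 0, 0.08, 0], [0, 0, 0, 0]]])

```text
t: 7.0
ee_pos: [512.3, -24.5, 210.2]
ee_rot: [0.198, -3.132, -0.001]
wrist_force: [0.1, 0.2, -0.2]
opening: 0.1
gripper_force: 0.0
```

Request:
inch_along(segments=[[[0, 0, 0.01, 0], [0, 0, 0.01, 0], [0, 0, 0.01, 0], [0, 0, 0.0067, 0], [0, 0, 0.0033, 0], [0, 0, 0, 0]]])

```text
t: 7.75
ee_pos: [513.3, -25.1, 200.4]
ee_rot: [-0.198, 3.135, -0.0]
wrist_force: [1.8, 0.5, 1.6]
opening: 0.1
gripper_force: 1.1
```

Converted, 1 mm / 300 = 0.0033.

Request:
inch_along(segments=[[[0, 0, 0.0033, 0], [0, 0, 0.0033, 0], [0, 0, 0, 0]]])

```text
t: 8.12
ee_pos: [513.3, -25.1, 199.0]
ee_rot: [-0.198, 3.135, -0.0]
wrist_force: [-1.3, 1.5, 8.3]
opening: -0.2
gripper_force: 4.2
```

Request:
inch_along(segments=[[[0, 0, 0.0033, 0], [0, 0, 0.0033, 0], [0, 0, 0, 0]]])

```text
t: 8.5
ee_pos: [513.4, -25.1, 198.8]
ee_rot: [-0.198, 3.133, -0.001]
wrist_force: [-7.9, 0.8, 23.9]
opening: 0.0
gripper_force: 12.2
```

Converted, -40 mm / 300 = -0.1333, 31 mm / 300 = 0.1033.

Request:
inch_along(segments=[[[0, 0, -0.0667, 0], [0, 0, -0.1333, 0], [0, 0, -0.1333, 0], [-0.0027, 0.1033, 0, 0], [0, 0.1033, 0, 0], [0, 0.1033, 0, 0], [0, 0.1033, 0, 0], [0, 0, 0, 0], [0, 0, 0, 0]]])

```text
t: 9.62
ee_pos: [498.4, 97.8, 296.4]
ee_rot: [0.199, -3.135, 0.001]
wrist_force: [-0.3, -0.2, -0.0]
opening: -0.1
gripper_force: 0.0
```

Run:
```python
from h import *
s=robot.observe();im=robot.read_camera("wrist");cv2.imwrite("pics/w3.png",im[...,::-1])
B=sorted(blobs(im,50,120,480,232,75,200,4000));print(np.round(B,1));print(s['ee_pos'])
for b in B:
  for z in(206,199): print(z,onz(*ray("wrist",*b[:2],s),z).round(1))
```

```text
[[ 121.5  192.6 1035.    27.    57. ]
 [ 189.5  193.7 1303.    42.    40. ]
 [ 257.5  196.4 1038.    49.    40. ]
 [ 327.2  195.5 1423.    41.    38. ]]
[498.40720881  97.75594084 296.40534901]
206 [510.5 -21.  206. ]
199 [513.4 -24.3 199. ]
206 [504.   38.3 206. ]
199 [506.6  36.8 199. ]
206 [498.9  98.  206. ]
199 [501.4  98.3 199. ]
206 [490.3 159.1 206. ]
199 [492.6 161.2 199. ]
```

View pics/w3.png

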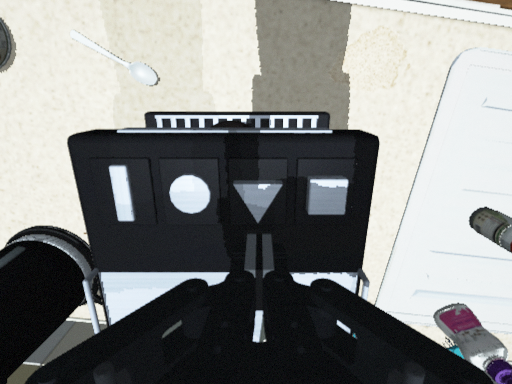

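The bar at (122,193) and the round key at (190,194) both fit 199 mm, so they are down. The triangle at (258,196) and the square at (327,196) are up, and the tool is over the triangle.

Converted, 30 mm / 300 = 0.1, 24 mm / 300 = 0.08.

Request:
inch_along(segments=[[[0, 0, 0.1, 0], [0, 0, 0.1, 0], [0, 0, 0.08, 0], [0, 0, 0, 0], [0, 0, 0.01, 0], [0, 0, 0.01, 0], [0, 0, 0.01, 0], [0, 0, 0.01, 0], [0, 0, 0.005, 0], [0, 0, 0, 0]]])

```text
t: 10.92
ee_pos: [498.6, 98.0, 199.0]
ee_rot: [-0.198, 3.135, -0.0]
wrist_force: [2.5, -0.3, 3.8]
opening: -0.2
gripper_force: 1.7
```

Request:
inch_along(segments=[[[0, 0, 0.0033, 0], [0, 0, 0.0033, 0], [0, 0, 0, 0]]])

```text
t: 11.3
ee_pos: [498.7, 98.1, 198.9]
ee_rot: [-0.198, 3.133, 0.0]
wrist_force: [-5.7, -2.0, 20.3]
opening: -0.1
gripper_force: 9.9
```

Fully down. I'll retract, rising and drawing back toward the front, and check.

Converted, -40 mm / 300 = -0.1333, -20 mm / 300 = -0.0667.

Request:
inch_along(segments=[[[0, 0, -0.0667, 0], [0, 0, -0.1333, 0], [0, 0, -0.1333, 0], [0, 0, -0.1333, 0], [0.0667, 0, 0, 0], [0, 0, 0, 0], [0, 0, 0, 0], [0, 0, 0, 0]]])

```text
t: 12.3
ee_pos: [478.9, 95.6, 336.3]
ee_rot: [0.198, -3.134, 0.0]
wrist_force: [0.2, -0.2, -0.3]
opening: 0.1
gripper_force: 0.0
```

Run:
```python
from h import *
s=robot.observe();im=robot.read_camera("wrist");cv2.imwrite("pics/w4.png",im[...,::-1])
B=sorted(blobs(im,50,120,480,232,75,200,4000));print(s['ee_pos'],s['wrist_force'],np.abs(s['qvel']).max())
for b in B:
  print(np.round(b,1))
  for z in(206,199): print(z,onz(*ray("wrist",*b[:2],s),z).round(1))
t=robot.read_camera("top");c=robot.read_camera("scene");cv2.imwrite("pics/f.png",np.hstack([cv2.resize(i,(400,300)) for i in (t,c)])[...,::-1])
```

```text
[478.85440998  95.57012097 336.28499582] [ 0.20202787 -0.20600155 -0.27763958] 0.0010596645211440607
[141.4 198.1 748.   21.   48. ]
206 [510.6 -21.6 206. ]
199 [513.6 -24.4 199. ]
[199.4 198.8 949.   36.   34. ]
206 [503.9  38.1 206. ]
199 [506.6  36.9 199. ]
[ 236.8  135.8 1897.   185.    21. ]
206 [434.5  70.  206. ]
199 [435.5  69.6 199. ]
[257.4 198.7 724.   41.   33. ]
206 [496.2  97.7 206. ]
199 [498.8  98.  199. ]
[316.5 201.  989.   34.   31. ]
206 [490.9 159.1 206. ]
199 [493.3 160.9 199. ]
```

View pics/f.png

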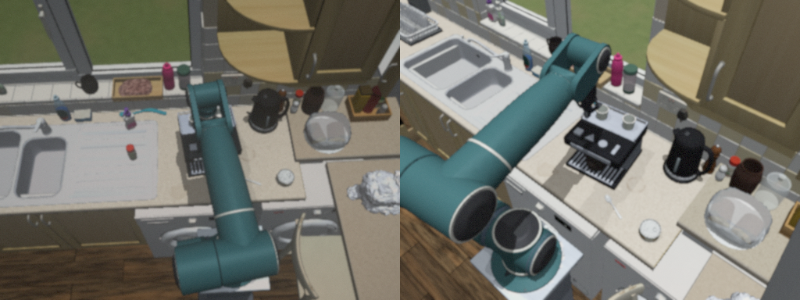

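The round, bar and triangle faces all fit 199 mm and the square still fits 206 mm. In the picture the hand is clear above the machine, and the cups at (600,113) and (628,122), the jar, the tin and the spoon look undisturbed.

```bash
python3 -c "
from plant import robot
print(robot.finish_job())"
```

```text
the job is handed in; nothing more can be done
None
```

I pressed the round, bar and triangular keys fully down in that order; the square key is still up, the cups, jar, tin and spoon look undisturbed (the mug was hidden in the last pictures), the hand is clear, and the job is handed in (no verdict was returned).

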